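Zero the roll gap of a bench mill by feel, open it five clicks and lock it

TASK

Set the bench roller mill for a fine grind: its rolls have worn, so first turn the black dial on top clockwise until you feel the rolls just meet, without squeezing them together, then turn it back exactly five clicks. When it sits in the fifth click, swing the red-handled lever round to the end of its travel so that its tooth drops into the dial's pin ring and locks the setting. Leave the can, jar, scoop and brush round the mill where they are.

Things in the scene. Friction and masses are not known exactly. Their poses are not given: they have to be found in the camera images.
- mill: bench roller mill, fixed: grey housing 200 x 260 mm (x, y), deck at z = 112 mm, blue motor behind (to x = +171 mm), hopper on the left of the deck (near wall 75 mm left of the dial's axis, rim 152 mm above the table), chute and control panel in front. Origin: centre of its underside, on the table; x to the mill's back, y to its left, z up. Dial axis at x = -20, y = -30 mm.
- dial_grip (a point): point on the dial's vertical axis, half-way up its grip (148 mm above the table), fixed to the mill: it does not turn with the dial. Dial: round black fluted knob 56 mm across, from 131 to 165 mm above the table, with no pointer or marks. Seen from above, clockwise closes the rolls and counter-clockwise opens them. It starts 3 to 6.5 clicks open and turns to 14 clicks open.
- pin_ring (a point): centre of the top of the dial's steel pin ring, 64 mm across, top 128 mm above the table. Where the rolls meet, which is at a click (the zero to count from), a sprung stop begins: the torque against clockwise turning steps up by about 0.12 N m, then grows by about 1.3 N m per rad; half a click (0.3 N m) beyond is squeezing. The stop springs back to the zero when let go.
- plunger (a point): top of the brass spring plunger behind the dial (130 mm above the table, from 40 to 64 mm off the dial's axis), which makes the clicks: 24 a turn, 15 degrees each. Between two clicks the torque swings within about 0.1 N m either way; let go, the dial settles into the nearest click. Keep fingertips above about 133 mm here.
- roll_gap (a joint): clearance between the two rolls, m: 0 where they just meet, 0.00001 (0.01 mm) more for each click that the dial is opened, negative when they are squeezed. The reading's noise is many times greater than a click, so it cannot be used to set the dial: the setting must be felt and counted.
- lever_pivot (a point): point on the vertical pivot axis of the locking lever, fixed to the mill, at the height of point lever_post (144.5 mm above the table). In the mill's frame the pivot lies 26 mm before and 31 mm to the right of the dial's axis; its top is 131 mm above the table.
- lever_post (a point): centre of the lever's red upright handle: a round post 16 mm across, from 128 to 161 mm above the table, on the end of a flat steel bar (top at 127 mm), 62 mm from the pivot axis; it moves with the lever.
- clamp_lever (a joint): angle of the locking lever, rad: 0 open, 0.9 locked (end of travel). It grows counter-clockwise seen from above; it starts between 0 and 0.2, stays where it is left and turns against about 0.05 N m. On closing, its tooth enters between two pins of the ring if the dial sits in a click (and centres it); between clicks the tooth is stopped by a pin at about 0.72.
- sample_can_mid (a point): centre of the open stainless steel can, 70 mm across, 62 mm high, standing under the chute; leave it alone
- sample_jar_mid (a point): centre of the glass sample jar with black lid, 41 mm across, 62 mm high, in front of the mill; leave it alone
- scoop_mid (a point): middle of the aluminium scoop, 162 mm long, 36 mm high, lying on the mill's left; leave it alone
- flat_brush_mid (a point): middle of the flat brush with red handle, 214 mm long, 14 mm high, lying on the mill's right; leave it alone

How it is judged (in metres and radians):
On the way, in this order (a step that is already met when the one before it is completed fails the run):
1. the dial is turned clockwise until the rolls meet (value of joint roll_gap below 1e-06 m), for 0.1 s.
2. the dial is opened five clicks from there, with the lever still open (value of joint roll_gap between 4.6e-05 and 5.4e-05 m and value of joint clamp_lever below 0.6 rad), for 0.2 s.
At the end, for the whole second after the job is handed in: the lever is swung home and locked (joint above 0.83 of 0.9 rad), and the dial stands in the fifth click from where the rolls meet (gap 0.05 mm within 0.4 of a click, 0.004 mm) (value of joint roll_gap between 4.6e-05 and 5.4e-05 m and value of joint clamp_lever above 0.83 rad); the robot touches nothing.
It fails at once if the rolls are squeezed together: the dial is forced more than about half a click past the point where they meet (about 0.3 N m) (value of joint roll_gap below -5.5e-06 m).
It fails at once if the steel can under the chute is pushed more than 30 mm from its place (distance of sample_can_mid from where it was at the start of the episode above 0.03 m).
It fails at once if the sample jar is pushed more than 30 mm from its place (distance of sample_jar_mid from where it was at the start of the episode above 0.03 m).
It fails at once if the scoop is pushed more than 30 mm from its place (distance of scoop_mid from where it was at the start of the episode above 0.03 m).
It fails at once if the brush is pushed more than 30 mm from its place (distance of flat_brush_mid from where it was at the start of the episode above 0.03 m).
It also fails if it takes over 72 s, if anything falls off the work surface, if the arm or the gripper's body presses on something with over 40 N, if the wrist force passes 120 N, or if a joint passes its speed limit or range.

ROBOT

A 6-joint arm with a two-finger parallel gripper is mounted at the origin on a cart in front of the work surface, level with it; the furniture and walls round the work are solid. World frame = base frame: x ahead of the robot, y to its left, z up, the work surface at z = 0. Lengths are in mm, angles in rad, forces in N, time in s.
With the tool pointing down it reaches from about 275 to 1000 mm from the base axis. Payload 8.4 kg.
Tool frame: the origin (TCP) lies at the very end of the fingers, on their centre line; the grasp point (between the pads) lies 19 mm behind it; z points along the fingers, y is the line along which they close (so a half turn about z gives the same grasp; the last joint's range is limited). The gripper opens to 85 mm and grips with 20 to 120 N. Pads are 22 mm wide; open, the fingers measure 114 mm over their backs; the gripper's body (76 mm by 85 mm) begins 54 mm behind the grasp point. The pads swing forward as they close: fully open they stand 13 mm farther back than shut.
Start: joints at [-1.103, 0.353, 1.633, -0, 1.155, -0.002], TCP at [282.941, -557.29, 231.281] pointing down, gripper open.
Joint ranges: [-2.63, 2.63], [-0.92, 2.1], [0.06, 2.66], [-1.3, 4.44], [0, 2.69], [-3.02, 3.02]. Speed limits (rad/s): [2.22, 2.22, 2.79, 3.14, 3.14, 3.14].

INTERFACE

Orientations are given as [roll, pitch, yaw] about the fixed x, y, z axes, in that order (R = Rz(yaw) Ry(pitch) Rx(roll)).
In Python, from rig import r, vision gives the robot as it stands. The module is installed in compiled form; this text tells all that it offers.
- The arm moves only by the tool play_rows, never from a script. Its argument "steps" is a list of rows, each an object with "delta_pos": the shift along the tool's x, y, z in cm, a list of three; "yaw": the turn about the tool's z in rad; "jaw": the opening in per cent of the stroke, from 0 (shut) to 100 (fully open). A call has exactly 8 rows; each row is the pose to reach, as a shift and turn from the pose commanded when the call began, along the tool's axes at that moment; what a row does not reach only later rows make up. A row lasts 1/10 s, in which the tool goes at most 50 mm and 8.59 degrees, less where a joint would pass 70% of its speed; a pose out of reach is approached as far as the arm can. A call with a gripper value outside its range is refused whole. The fingers move at their own pace and stop on an object; "grip_force" is the grip in N (left out, the last holds). Time passes only in rows, so rows that repeat a pose let the fingers close, or fill a call up. It gives the time, the measured TCP pose, the force, the opening and the grip force at its end, in the units of the state.
- r.sense(): the state, without advancing time (a new reading comes with each control period).
- vision.grab_frame(name): name is "scene" or "top"; returns (picture, depth): 420x560x3 uint8, red, green, blue; 420x560 float32, mm along the optical axis (not along the pixel's ray), 0 where there is no reading.
- vision.calibration(name): a dict with "mtx" (3x3 intrinsics, pixels), "k1" (the pictures are not rectified: a ray, as slopes to the right and down, at radius r is drawn at 1 + k1 r^2 times it, then the intrinsics apply), "extrinsics" (4x4, takes a point from camera to world coordinates). Camera axes: x right, y down, z forward; pixel columns grow to the right and rows downward; lengths in mm; the calibration is good to about 2 mm. A picture is of the moment at which its call begins. calibration takes no time and is no camera call.
- r.sign_off(): hands the job in; it is judged then, once.
Trained networks look in the newest picture that a camera, given by its name, has taken for a name from the list of things; names that differ only in an ending like _2 or _b are one class to them, and where a whole thing is asked for, a point or a joint stands for the part that bears it (a point fixed in the world has none). Each returns a list of dicts, best first, with "conf" (0 to 1); they miss things now and then, are a little off and sometimes report something else, mostly with a low value. They report only what shows in the picture. A call takes as long as a camera call.
- vision.cut_out(camera, thing): "region" (420x560 bool, what is visible of it) and "uv" ([column, row] in pixels, amid what is visible of it).
- vision.landmark_of(camera, thing): "uv" ([column, row] in pixels: a listed point, or the origin of a listed thing).
The state is a dict: "clock": time; "qpos": joint angles; "qvel": joint speeds; "joint_efforts": joint torques, N m; "eef_pos": TCP position; "tcp_rot": TCP orientation; "contact_force": force on the tool from outside, world axes, zero at the start; "wrist_torque": the same for the moment, N m; "opening": opening from 0.0 (shut) to 1.0 (fully open); "grasp_force": force on a finger pad.
Only numpy, scipy, OpenCV 4.12 (cv2) and the standard library are available. Lean on these libraries where they do the work, as an engineer would, in place of code of your own. Each camera call takes 0.05 s, during which the arm holds its last target. There are 200 camera calls.

## Working session

There is one attempt and no reset: what is moved stays moved. The work goes in short steps, Python scripts to look and compute and a tool call to move; the robot and the scene stay as the last step left them, time stands still between calls to the robot, and variables do not carry over. Pictures are saved under pics/ and viewed, at most 10 in all, crops included, and the job is handed in when it is done.

Besides the shell and the picture viewer there is one more tool, called after "Call:" by a JSON object that holds its "api" and its "payload". play_rows: Moves the arm, as the interface text tells. Its arguments: {"type":"object","properties":{"steps":{"type":"array"},"grip_force":{"type":"number"}},"required":["steps"]}

```bash
mkdir -p pics
cat > h.py <<'E'
import numpy as np, cv2
from rig import r, vision
def ray(cam,uv):
    c=vision.calibration(cam); M=np.array(c["mtx"]); k=c["k1"]; T=np.array(c["extrinsics"])
    d=np.array([(uv[0]-M[0,2])/M[0,0],(uv[1]-M[1,2])/M[1,1]])
    u=d.copy()
    for _ in range(20): u=d/(1+k*(u@u))
    return T[:3,3],T[:3,:3]@np.array([u[0],u[1],1.])
def atz(cam,uv,z):
    o,v=ray(cam,uv); return o+v*(z-o[2])/v[2]
def save(cam,name):
    im,d=vision.grab_frame(cam); cv2.imwrite("pics/"+name,im[:,:,::-1]); return im,d
E
python3 - <<'E'
from h import *
np.set_printoptions(precision=1,suppress=True)
print(r.sense())
for cam in("scene","top"):
    save(cam,cam+"0.png"); print(cam,np.array(vision.calibration(cam)["extrinsics"])[:3,3])
    for n,z in(("dial_grip",148),("pin_ring",128),("plunger",130),("lever_pivot",144.5),("lever_post",144.5),("mill",0)):
        for q in vision.landmark_of(cam,n)[:2]: print(cam,n,round(q["conf"],2),np.array(q["uv"]),atz(cam,q["uv"],z))
E
```

```text
{'clock': 0.0, 'qpos': array([-1.1,  0.4,  1.6,  0. ,  1.2, -0. ]), 'qvel': array([ 0.,  0., -0., -0.,  0., -0.]), 'joint_efforts': array([  0. , -60.5, -34.2,   0. ,   0. ,   0. ]), 'eef_pos': array([ 282.7, -556.9,  230.6]), 'tcp_rot': array([-3.1, -0. ,  0.5]), 'contact_force': array([ 0.4, -0.7,  0.6]), 'wrist_torque': array([-0., -0.,  0.]), 'grasp_force': 0.0, 'opening': 0.9985014847586512}
scene [ -27.5  700.2 1071.8]
scene dial_grip 0.75 [297.  169.6] [583.  -37.6 148. ]
scene dial_grip 0.55 [344.  235.1] [362.4  52.8 148. ]
scene pin_ring 0.74 [297.2 176.5] [579.  -34.5 128. ]
scene plunger 0.84 [282.5 169. ] [624.5 -28.1 130. ]
scene lever_pivot 0.9 [311.3 168.1] [561.6 -69.3 144.5]
scene lever_post 0.47 [334.6 173. ] [505.8 -95.5 144.5]
scene mill 0.65 [282.8 214.4] [593.8   4.    0. ]
top [ 330.3   83.3 1166.4]
top dial_grip 0.74 [318.8 188.6] [574.6 -24.5 148. ]
top pin_ring 0.76 [319.5 195.8] [563.1 -26.4 128. ]
top plunger 0.91 [314.8 171.5] [618.4 -21.7 130. ]
top lever_post 0.57 [356.9 225.3] [488.1 -97.3 144.5]
top mill 0.71 [301.  198.3] [589.6   6.    0. ]
```

Run:
```python
import cv2
a=cv2.imread("pics/top0.png")[120:300,200:440]; b=cv2.imread("pics/scene0.png")[100:280,200:440]
import numpy as np
cv2.imwrite("pics/c0.png",cv2.resize(np.vstack([a,b])[:, :],None,fx=1.66,fy=1.66,interpolation=cv2.INTER_CUBIC))
```

```text
(no output)
```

View pics/c0.png

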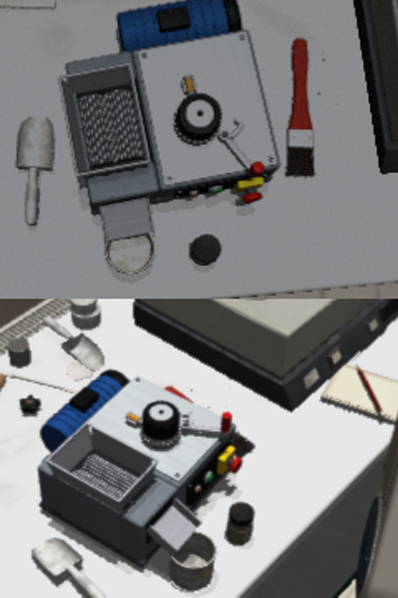

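View pics/top0.png

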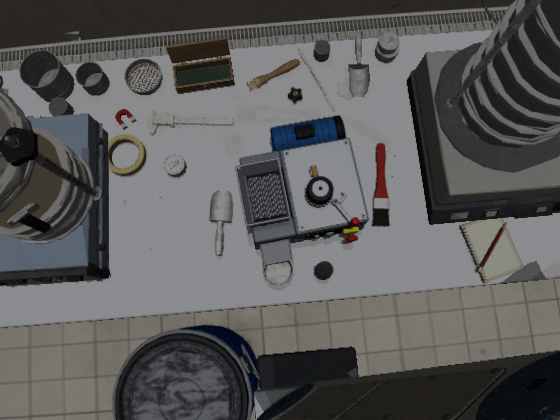

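```bash
cat >> h.py <<'E'
def cloud(cam,d):
    c=vision.calibration(cam); M=np.array(c["mtx"]); T=np.array(c["extrinsics"]); h,w=d.shape
    u,v=np.meshgrid(np.arange(w,dtype=float),np.arange(h,dtype=float))
    p=cv2.undistortPoints(np.stack([u,v],-1).reshape(-1,1,2),np.eye(3),None) if 0 else None
    x=(u-M[0,2])/M[0,0]; y=(v-M[1,2])/M[1,1]; a,b=x.copy(),y.copy()
    for _ in range(20): s=1+c["k1"]*(a*a+b*b); a,b=x/s,y/s
    P=np.stack([a*d,b*d,d],-1)@T[:3,:3].T+T[:3,3]; P[d<=0]=np.nan; return P
E
python3 - <<'E'
from h import *
np.set_printoptions(precision=1,suppress=True)
for cam in("top","scene"):
    im,d=vision.grab_frame(cam); P=cloud(cam,d); x,y,z=P[...,0],P[...,1],P[...,2]
    near=np.hypot(x-578,y+30)<45
    k=near&(z>155)&(z<175); q=P[k]; (c,R)=cv2.minEnclosingCircle(q[:,:2].astype(np.float32)); print(cam,"dial top",k.sum(),q.mean(0),np.median(q[:,2]),c,R)
    hsv=cv2.cvtColor(im,cv2.COLOR_RGB2HSV); red=((hsv[...,0]<8)|(hsv[...,0]>172))&(hsv[...,1]>150)&(z>120)&(abs(x-500)<60)&(abs(y+95)<50)
    q=P[red]; print("red",red.sum(),q.mean(0),q.min(0),q.max(0)); t=q[q[:,2]>155]; print(len(t),t.mean(0) if len(t) else 0)
    k=(abs(z-112)<6)&(np.hypot(x-580,y)<220); q=P[k][:,:2].astype(np.float32); print("deck",k.sum(),np.median(z[k]),cv2.minAreaRect(q))
    for n in("dial_grip","lever_post"):
        for s in vision.cut_out(cam,n)[:2]:
            g=s["region"]; print(n,round(s["conf"],2),s["uv"],g.sum(),np.nanmean(P[g],0))
E
```

```text
top dial top 547 [571.  -25.4 163.2] 163.29975222798532 (572.0900268554688, -26.207897186279297) 28.943103790283203
red 52 [495.3 -91.  153.3] [489.8 -98.4 127.4] [502.4 -85.3 162.6]
34 [496.6 -92.  158.3]
deck 5904 109.97371248173647 ((613.0764770507812, 9.128021240234375), (247.0349884033203, 258.38275146484375), 5.9966607093811035)
dial_grip 0.79 [298.6, 186.7] 13594 [591.4   8.7 105.6]
lever_post 0.59 [345.0, 214.4] 246 [521.5 -79.6 130.6]
lever_post 0.56 [324.2, 272.9] 281 [406.5 -25.5  54. ]
scene dial top 327 [570.9 -22.3 165.3] 166.025821666836 (573.5469970703125, -25.669649124145508) 30.094362258911133
red 46 [497.8 -89.  151.9] [489.7 -99.4 131.8] [505.2 -83.8 165.3]
21 [498.4 -90.3 160.8]
deck 3227 112.12519425739595 ((613.0902709960938, 10.74896240234375), (247.89686584472656, 260.9940490722656), 6.71472692489624)
lever_post 0.73 [326.3, 176.9] 214 [522.2 -79.5 134.1]
```

View pics/scene0.png

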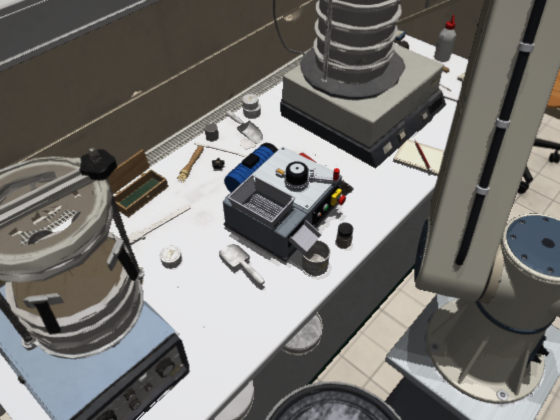

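```bash
cat >> h.py <<'E'
def goto(x,y,z,yaw):
    s=r.sense(); p=s["eef_pos"]; w=s["tcp_rot"][2]; d=np.array([x,y,z])-p
    c,n=np.cos(w),np.sin(w)
    print("delta cm",np.round([(c*d[0]+n*d[1])/10,(n*d[0]-c*d[1])/10,-d[2]/10],2),"yaw",round(w-yaw,3),"now",np.round(p,1),s["tcp_rot"])
E
python3 - <<'E'
from h import *
for cam in("top","scene"):
    P=cloud(cam,vision.grab_frame(cam)[1]).reshape(-1,3); P=P[~np.isnan(P[:,0])]
    print(cam,"cols y=-600.. rows x=250..")
    for x in range(250,651,50):
        print(x,[int(q[:,2].max()) if len(q:=P[(abs(P[:,0]-x)<25)&(abs(P[:,1]-y)<25)]) else -1 for y in range(-600,1,50)])
goto(430,-150,231,0)
goto(572,-25,231,0)
E
```

```text
top cols y=-600.. rows x=250..
250 [-736, -735, -735, -734, -733, -736, -730, -732, -737, -735, 870, 874, 737]
300 [-734, -738, -733, -736, -738, -738, -738, -734, -736, 792, 813, -737, -730]
350 [3, 4, 16, 18, 23, 6, 3, 2, 5, 4, 5, 3, 5]
400 [3, 5, 16, 23, 24, 6, 4, 5, 3, 4, 5, 65, 65]
450 [6, 4, 16, 27, 14, 10, 4, 4, 5, 4, 79, 63, 4]
500 [79, 80, 82, 79, 78, 77, 78, 4, 12, 113, 162, 128, 115]
550 [107, 173, 207, 212, 211, 174, 174, 3, 16, 109, 129, 168, 168]
600 [-1, 212, 273, 398, 488, 501, 204, 5, 16, 103, 115, 167, 167]
650 [-1, 213, 211, -1, 475, 572, 208, 4, 15, 4, 116, 125, 131]
scene cols y=-600.. rows x=250..
250 [-1, -1, -1, -734, -1, -1, -1, -1, -734, -734, 686, 714, 722]
300 [-740, -733, -732, -732, -735, -732, -733, -733, -733, -735, -732, -732, -1]
350 [-1, -727, -734, 17, 17, 6, 9, 6, 6, 6, 7, 7, 6]
400 [-586, 7, 18, 28, 30, 7, 8, 8, 7, 8, 6, 67, 69]
450 [8, 7, 21, 26, 21, 14, 8, 7, 7, 6, 79, 63, 62]
500 [83, 83, 83, 80, 81, 80, 82, 8, 17, 111, 165, 130, 117]
550 [180, 177, 178, 215, 212, 177, 176, 7, 17, 111, 130, 170, 170]
600 [180, 214, 410, 444, 451, 446, 203, 7, 6, -1, 117, 171, 172]
650 [213, 217, 416, 398, 455, 459, 211, 8, 17, -1, 118, 125, 131]
delta cm [ 3.155e+01 -2.966e+01  3.000e-02] yaw 0.47 now [ 282.9 -557.3  231.3] [-3.14152066e+00  4.14078483e-06  4.69806314e-01]
delta cm [ 4.987e+01 -3.437e+01  3.000e-02] yaw 0.47 now [ 282.9 -557.3  231.3] [-3.14152066e+00  4.14078483e-06  4.69806314e-01]
```

Call:
{"api": "play_rows", "payload": {"steps": [{"delta_pos": [2.8, -2.9, 0], "yaw": -0.14, "jaw": 100}, {"delta_pos": [5.6, -5.8, 0], "yaw": -0.28, "jaw": 100}, {"delta_pos": [8.5, -8.6, 0], "yaw": -0.42, "jaw": 100}, {"delta_pos": [11.3, -11.5, 0], "yaw": -0.56, "jaw": 100}, {"delta_pos": [14.1, -14.4, 0], "yaw": -0.7, "jaw": 100}, {"delta_pos": [16.9, -17.3, 0], "yaw": -0.84, "jaw": 100}, {"delta_pos": [19.7, -20.1, 0], "yaw": -0.98, "jaw": 100}, {"delta_pos": [22.6, -23.0, 0], "yaw": -1.1, "jaw": 100}], "grip_force": 40}}

```text
clock: 1.9
eef_pos: [380.6, -248.5, 231.5]
tcp_rot: [3.141, 0.0, 1.575]
contact_force: [0.8, -0.5, 0.1]
opening: 1.0
grasp_force: 0.0
```

Run:
```python
from h import *
goto(572,-25,200,2.43); print(r.sense()["qpos"])
```

```text
delta cm [22.27 19.23  3.15] yaw -0.855 now [ 380.6 -248.5  231.5] [3.14099119e+00 3.69969270e-04 1.57507760e+00]
[-5.81751410e-01  8.26515846e-02  1.98230482e+00  2.77359402e-05
  1.07593053e+00 -5.86045955e-01]
```

Call:
{"api": "play_rows", "payload": {"steps": [{"delta_pos": [3.2, 2.75, 0.1], "yaw": -0.12, "jaw": 100}, {"delta_pos": [6.4, 5.5, 0.3], "yaw": -0.25, "jaw": 100}, {"delta_pos": [9.6, 8.2, 0.5], "yaw": -0.37, "jaw": 100}, {"delta_pos": [12.8, 11.0, 0.8], "yaw": -0.5, "jaw": 100}, {"delta_pos": [16.0, 13.8, 1.2], "yaw": -0.62, "jaw": 100}, {"delta_pos": [19.2, 16.5, 1.8], "yaw": -0.75, "jaw": 100}, {"delta_pos": [22.3, 19.2, 2.5], "yaw": -0.86, "jaw": 100}, {"delta_pos": [22.3, 19.2, 3.2], "yaw": -0.86, "jaw": 100}]}}

```text
clock: 2.7
eef_pos: [575.7, -23.7, 199.2]
tcp_rot: [3.139, 0.001, 2.436]
contact_force: [-0.2, -0.3, 0.8]
opening: 1.001
grasp_force: 0.0
```

Run:
```python
from h import *
goto(572,-25,136,2.43); print(r.sense()["qpos"],r.sense()["contact_force"])
a=save("top","t1.png")[0]; b=save("scene","s1.png")[0]
cv2.imwrite("pics/c1.png",cv2.resize(np.vstack([a[120:260,240:420],b[120:260,220:400]]),None,fx=2.1,fy=2.1,interpolation=cv2.INTER_CUBIC)[:,:,::-1])
```

```text
delta cm [ 0.2  -0.34  6.32] yaw 0.006 now [575.7 -23.7 199.2] [3.13921952e+00 1.36576987e-03 2.43639681e+00]
[-4.43656328e-02  3.09609378e-01  1.77323746e+00  1.18929378e-03
  1.05621131e+00 -9.10551766e-01] [-0.21190038 -0.30463527  0.81637212]
```

View pics/c1.png

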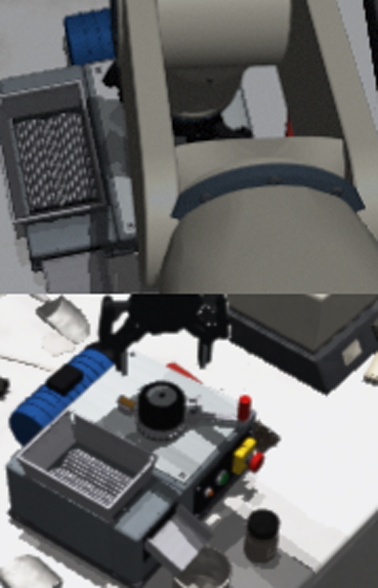

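Call:
{"api": "play_rows", "payload": {"steps": [{"delta_pos": [0, 0, 0], "yaw": 0, "jaw": 100}, {"delta_pos": [0, 0, 1], "yaw": 0, "jaw": 100}, {"delta_pos": [0, 0, 2], "yaw": 0, "jaw": 100}, {"delta_pos": [0, 0, 3], "yaw": 0, "jaw": 100}, {"delta_pos": [0, 0, 4], "yaw": 0, "jaw": 100}, {"delta_pos": [0, 0, 4], "yaw": 0, "jaw": 100}, {"delta_pos": [0, 0, 4], "yaw": 0, "jaw": 100}, {"delta_pos": [0, 0, 4], "yaw": 0, "jaw": 100}]}}

```text
clock: 3.6
eef_pos: [572.9, -27.1, 159.6]
tcp_rot: [3.141, 0.0, 2.43]
contact_force: [-0.4, -0.0, 0.2]
opening: 1.003
grasp_force: 0.0
```

Run:
```python
from h import *
goto(572,-25,136,2.43); print(r.sense())
```

```text
delta cm [0.2  0.1  2.36] yaw -0.0 now [572.9 -27.1 159.6] [3.14128333e+00 4.01748504e-04 2.42983061e+00]
{'clock': 3.6, 'qpos': array([-4.98630672e-02,  3.52662599e-01,  1.81147174e+00, -3.52097163e-06,
        9.76951290e-01, -9.08895446e-01]), 'qvel': array([ 0.00028861, -0.00465222, -0.00307886, -0.00020807, -0.00014992,
       -0.00031474]), 'joint_efforts': array([-5.08770382e-02, -5.58838534e+01, -2.98224771e+01, -2.23194955e-03,
        1.00852264e-02,  2.81042894e-04]), 'eef_pos': array([572.86064325, -27.08742057, 159.55724586]), 'tcp_rot': array([3.14128333e+00, 4.01748504e-04, 2.42983061e+00]), 'contact_force': array([-0.39835538, -0.00360102,  0.23017046]), 'wrist_torque': array([-0.00301836,  0.03572927, -0.00049005]), 'grasp_force': 0.0, 'opening': 1.0028350631924678}
```

Call:
{"api": "play_rows", "payload": {"steps": [{"delta_pos": [0.1, 0.05, 0.8], "yaw": 0, "jaw": 100}, {"delta_pos": [0.2, 0.1, 1.6], "yaw": 0, "jaw": 100}, {"delta_pos": [0.2, 0.1, 2.4], "yaw": 0, "jaw": 100}, {"delta_pos": [0.2, 0.1, 2.4], "yaw": 0, "jaw": 75}, {"delta_pos": [0.2, 0.1, 2.4], "yaw": 0, "jaw": 70}, {"delta_pos": [0.2, 0.1, 2.4], "yaw": 0, "jaw": 55}, {"delta_pos": [0.2, 0.1, 2.4], "yaw": 0, "jaw": 45}, {"delta_pos": [0.2, 0.1, 2.4], "yaw": 0, "jaw": 40}], "grip_force": 30}}

```text
clock: 4.4
eef_pos: [572.3, -24.5, 135.6]
tcp_rot: [3.14, 0.0, 2.43]
contact_force: [2.3, 5.0, -0.7]
opening: 0.645
grasp_force: 32.7
```

Run:
```python
from h import *
np.set_printoptions(precision=3,suppress=True)
goto(572,-25,136,2.43); s=r.sense(); w=s["tcp_rot"][2]; f=s["contact_force"]
print(s["clock"],s["opening"],s["grasp_force"],f,"F tool xy",np.cos(w)*f[0]+np.sin(w)*f[1],np.sin(w)*f[0]-np.cos(w)*f[1],s["wrist_torque"],s["qpos"])
```

```text
delta cm [-0.01 -0.06 -0.04] yaw -0.0 now [572.3 -24.5 135.6] [3.14 0.   2.43]
4.4 0.6446696513967038 32.727051973342896 [ 2.254  5.037 -0.709] F tool xy 1.5842369580854 5.285877750261321 [ 0.78  -0.316  0.06 ] [-0.046  0.382  1.831  0.001  0.927 -0.905]
```

Call:
{"api": "play_rows", "payload": {"steps": [{"delta_pos": [0, 0.1, 0], "yaw": 0.1, "jaw": 40}, {"delta_pos": [0, 0.1, 0], "yaw": 0.2, "jaw": 40}, {"delta_pos": [0, 0.1, 0], "yaw": 0.3, "jaw": 40}, {"delta_pos": [0, 0.1, 0], "yaw": 0.4, "jaw": 40}, {"delta_pos": [0, 0.1, 0], "yaw": 0.5, "jaw": 40}, {"delta_pos": [0, 0.1, 0], "yaw": 0.58, "jaw": 40}, {"delta_pos": [0, 0.1, 0], "yaw": 0.58, "jaw": 40}, {"delta_pos": [0, 0.1, 0], "yaw": 0.58, "jaw": 40}]}}

```text
clock: 5.2
eef_pos: [573.3, -23.9, 135.7]
tcp_rot: [3.14, -0.0, 1.849]
contact_force: [2.3, 3.5, -2.1]
opening: 0.644
grasp_force: 32.8
```

```bash
cat > st.py <<'E'
from h import *
np.set_printoptions(precision=3,suppress=True)
s=r.sense(); w=s["tcp_rot"][2]; f=s["contact_force"]
print("t",s["clock"],"open",s["opening"],"grip",s["grasp_force"],"F",f,"Ftool xy",np.round([np.cos(w)*f[0]+np.sin(w)*f[1],np.sin(w)*f[0]-np.cos(w)*f[1]],2),"T",s["wrist_torque"],"pos",s["eef_pos"],"turned CW deg",round(np.degrees(2.4298-w),2),"q6",s["qpos"][5],s["joint_efforts"][5])
E
python3 st.py
```

```text
t 5.2 open 0.6441009176315271 grip 32.753804326057434 F [ 2.28   3.459 -2.148] Ftool xy [2.7  3.14] T [ 0.692 -0.419 -0.09 ] pos [573.252 -23.873 135.697] turned CW deg 33.25 q6 -0.3237860537966304 0.03726331167854369
```

Call:
{"api": "play_rows", "payload": {"steps": [{"delta_pos": [0, 0, 0], "yaw": 0.03, "jaw": 40}, {"delta_pos": [0, 0.03, 0], "yaw": 0.065, "jaw": 40}, {"delta_pos": [0, 0.03, 0], "yaw": 0.065, "jaw": 40}, {"delta_pos": [0, 0.03, 0], "yaw": 0.065, "jaw": 40}, {"delta_pos": [0, 0.03, 0], "yaw": 0.065, "jaw": 40}, {"delta_pos": [0, 0.03, 0], "yaw": 0.065, "jaw": 40}, {"delta_pos": [0, 0.03, 0], "yaw": 0.065, "jaw": 40}, {"delta_pos": [0, 0.03, 0], "yaw": 0.065, "jaw": 40}]}}

```text
clock: 6.0
eef_pos: [573.4, -23.8, 135.7]
tcp_rot: [3.14, -0.0, 1.786]
contact_force: [3.7, 4.8, -0.9]
opening: 0.645
grasp_force: 32.8
```

```bash
python3 st.py
```

```text
t 6.0 open 0.6453927238975344 grip 32.83372342586517 F [ 3.731  4.805 -0.948] Ftool xy [3.9  4.67] T [ 0.706 -0.433 -0.029] pos [573.368 -23.829 135.69 ] turned CW deg 36.91 q6 -0.25988095075435014 -0.023800230701453984
```

Call:
{"api": "play_rows", "payload": {"steps": [{"delta_pos": [0.04, 0.06, 0], "yaw": 0.03, "jaw": 40}, {"delta_pos": [0.08, 0.12, 0], "yaw": 0.065, "jaw": 40}, {"delta_pos": [0.08, 0.12, 0], "yaw": 0.065, "jaw": 40}, {"delta_pos": [0.08, 0.12, 0], "yaw": 0.065, "jaw": 40}, {"delta_pos": [0.08, 0.12, 0], "yaw": 0.065, "jaw": 40}, {"delta_pos": [0.08, 0.12, 0], "yaw": 0.065, "jaw": 40}, {"delta_pos": [0.08, 0.12, 0], "yaw": 0.065, "jaw": 40}, {"delta_pos": [0.08, 0.12, 0], "yaw": 0.065, "jaw": 40}]}}

```text
clock: 6.8
eef_pos: [573.5, -23.7, 135.6]
tcp_rot: [-3.141, 0.001, 1.721]
contact_force: [-1.4, -2.6, 4.0]
opening: 0.646
grasp_force: 33.2
```

```bash
python3 st.py
```

```text
t 6.8 open 0.6460800963459655 grip 33.246111273765564 F [-1.423 -2.608  4.044] Ftool xy [-2.37 -1.8 ] T [-0.407  0.262 -0.044] pos [573.549 -23.67  135.604] turned CW deg 40.61 q6 -0.19316780209799386 -0.018440503044985235
```

Call:
{"api": "play_rows", "payload": {"steps": [{"delta_pos": [-0.02, -0.03, 0], "yaw": 0.03, "jaw": 40}, {"delta_pos": [-0.03, -0.03, 0], "yaw": 0.065, "jaw": 40}, {"delta_pos": [-0.03, -0.03, 0], "yaw": 0.065, "jaw": 40}, {"delta_pos": [-0.03, -0.03, 0], "yaw": 0.065, "jaw": 40}, {"delta_pos": [-0.03, -0.03, 0], "yaw": 0.065, "jaw": 40}, {"delta_pos": [-0.03, -0.03, 0], "yaw": 0.065, "jaw": 40}, {"delta_pos": [-0.03, -0.03, 0], "yaw": 0.065, "jaw": 40}, {"delta_pos": [-0.03, -0.03, 0], "yaw": 0.065, "jaw": 40}]}}

```text
clock: 7.6
eef_pos: [573.7, -23.7, 135.6]
tcp_rot: [3.141, 0.0, 1.656]
contact_force: [0.1, -0.8, 5.4]
opening: 0.647
grasp_force: 33.4
```

```bash
python3 st.py
```

```text
t 7.6 open 0.6474760968664989 grip 33.35923612117767 F [ 0.127 -0.839  5.379] Ftool xy [-0.85  0.06] T [-0.295  0.065 -0.073] pos [573.674 -23.701 135.61 ] turned CW deg 44.34 q6 -0.12878985655515815 -0.068560391664505
```

```bash
cat > st.py <<'E'
from h import *
np.set_printoptions(precision=3,suppress=True)
T=[];E=[];F=[]
for i in range(3):
    s=r.sense(); T.append(s["wrist_torque"][2]); E.append(s["joint_efforts"][5]); F.append(s["contact_force"]); 
    if i<2: vision.grab_frame("top")
w=s["tcp_rot"][2]; f=np.mean(F,0)
print("t",round(s["clock"],2),"open",round(s["opening"],3),"grip",round(s["grasp_force"],1),"F",f,"Ftool xy",np.round([np.cos(w)*f[0]+np.sin(w)*f[1],np.sin(w)*f[0]-np.cos(w)*f[1]],2),"Tz",np.array(T),"eff",np.array(E),"pos",s["eef_pos"],"CWdeg",round(np.degrees(2.4298-w),2),"q6",round(s["qpos"][5],3))
E
python3 st.py
```

```text
t 7.7 open 0.646 grip 33.4 F [-0.271 -1.306  5.544] Ftool xy [-1.28 -0.38] Tz [-0.073 -0.08  -0.055] eff [-0.069 -0.069 -0.069] pos [573.672 -23.665 135.637] CWdeg 44.33 q6 -0.129
```

Call:
{"api": "play_rows", "payload": {"steps": [{"delta_pos": [0, 0, 0], "yaw": 0.03, "jaw": 40}, {"delta_pos": [0, 0, 0], "yaw": 0.065, "jaw": 40}, {"delta_pos": [0, 0, 0], "yaw": 0.065, "jaw": 40}, {"delta_pos": [0, 0, 0], "yaw": 0.065, "jaw": 40}, {"delta_pos": [0, 0, 0], "yaw": 0.065, "jaw": 40}, {"delta_pos": [0, 0, 0], "yaw": 0.065, "jaw": 40}, {"delta_pos": [0, 0, 0], "yaw": 0.065, "jaw": 40}, {"delta_pos": [0, 0, 0], "yaw": 0.065, "jaw": 40}]}}

```text
clock: 8.5
eef_pos: [573.8, -23.7, 135.6]
tcp_rot: [3.141, 0.0, 1.591]
contact_force: [-0.6, -1.7, 5.8]
opening: 0.646
grasp_force: 33.4
```

```bash
python3 st.py
```

```text
t 8.6 open 0.649 grip 33.4 F [-0.382 -1.724  6.004] Ftool xy [-1.72 -0.42] Tz [-0.103 -0.127 -0.108] eff [-0.101 -0.101 -0.101] pos [573.795 -23.668 135.637] CWdeg 48.05 q6 -0.064
```

Call:
{"api": "play_rows", "payload": {"steps": [{"delta_pos": [0, 0, 0], "yaw": 0.03, "jaw": 40}, {"delta_pos": [0, 0, 0], "yaw": 0.065, "jaw": 40}, {"delta_pos": [0, 0, 0], "yaw": 0.065, "jaw": 40}, {"delta_pos": [0, 0, 0], "yaw": 0.065, "jaw": 40}, {"delta_pos": [0, 0, 0], "yaw": 0.065, "jaw": 40}, {"delta_pos": [0, 0, 0], "yaw": 0.065, "jaw": 40}, {"delta_pos": [0, 0, 0], "yaw": 0.065, "jaw": 40}, {"delta_pos": [0, 0, 0], "yaw": 0.065, "jaw": 40}]}}

```text
clock: 9.4
eef_pos: [573.9, -23.7, 135.6]
tcp_rot: [3.141, 0.0, 1.527]
contact_force: [0.1, -2.3, 5.2]
opening: 0.646
grasp_force: 33.3
```

```bash
python3 st.py
```

```text
t 9.5 open 0.643 grip 33.3 F [-0.04  -2.087  5.495] Ftool xy [-2.09  0.05] Tz [-0.075 -0.033  0.037] eff [-0.029 -0.029 -0.029] pos [573.89  -23.651 135.633] CWdeg 51.74 q6 0.001
```

Call:
{"api": "play_rows", "payload": {"steps": [{"delta_pos": [0, 0, 0], "yaw": 0.03, "jaw": 40}, {"delta_pos": [-0.02, 0, 0], "yaw": 0.065, "jaw": 40}, {"delta_pos": [-0.02, 0, 0], "yaw": 0.065, "jaw": 40}, {"delta_pos": [-0.02, 0, 0], "yaw": 0.065, "jaw": 40}, {"delta_pos": [-0.02, 0, 0], "yaw": 0.065, "jaw": 40}, {"delta_pos": [-0.02, 0, 0], "yaw": 0.065, "jaw": 40}, {"delta_pos": [-0.02, 0, 0], "yaw": 0.065, "jaw": 40}, {"delta_pos": [-0.02, 0, 0], "yaw": 0.065, "jaw": 40}]}}

```text
clock: 10.3
eef_pos: [574.0, -23.7, 135.6]
tcp_rot: [3.14, -0.0, 1.462]
contact_force: [1.3, 0.0, 5.2]
opening: 0.648
grasp_force: 33.3
```

```bash
python3 st.py
```

```text
t 10.4 open 0.646 grip 33.3 F [ 1.361 -0.749  5.527] Ftool xy [-0.6   1.43] Tz [-0.007 -0.026 -0.071] eff [-0.029 -0.029 -0.029] pos [574.025 -23.708 135.621] CWdeg 55.45 q6 0.065
```

Call:
{"api": "play_rows", "payload": {"steps": [{"delta_pos": [0, 0, 0], "yaw": 0.04, "jaw": 40}, {"delta_pos": [0, 0.03, 0], "yaw": 0.08, "jaw": 40}, {"delta_pos": [0, 0.03, 0], "yaw": 0.11, "jaw": 40}, {"delta_pos": [0, 0.03, 0], "yaw": 0.11, "jaw": 40}, {"delta_pos": [0, 0.03, 0], "yaw": 0.11, "jaw": 40}, {"delta_pos": [0, 0.03, 0], "yaw": 0.11, "jaw": 40}, {"delta_pos": [0, 0.03, 0], "yaw": 0.11, "jaw": 40}, {"delta_pos": [0, 0.03, 0], "yaw": 0.11, "jaw": 40}]}}

```text
clock: 11.2
eef_pos: [574.2, -23.7, 135.6]
tcp_rot: [3.14, -0.0, 1.352]
contact_force: [1.5, -0.7, 5.3]
opening: 0.645
grasp_force: 33.4
```

```bash
python3 st.py
```

```text
t 11.3 open 0.641 grip 33.4 F [ 1.    -0.959  5.032] Ftool xy [-0.72  1.18] Tz [-0.142 -0.161 -0.142] eff [-0.154 -0.154 -0.154] pos [574.246 -23.729 135.648] CWdeg 61.76 q6 0.175
```

Call:
{"api": "play_rows", "payload": {"steps": [{"delta_pos": [0, 0, 0], "yaw": 0.03, "jaw": 40}, {"delta_pos": [0, 0.01, 0], "yaw": 0.065, "jaw": 40}, {"delta_pos": [0, 0.01, 0], "yaw": 0.065, "jaw": 40}, {"delta_pos": [0, 0.01, 0], "yaw": 0.065, "jaw": 40}, {"delta_pos": [0, 0.01, 0], "yaw": 0.065, "jaw": 40}, {"delta_pos": [0, 0.01, 0], "yaw": 0.065, "jaw": 40}, {"delta_pos": [0, 0.01, 0], "yaw": 0.065, "jaw": 40}, {"delta_pos": [0, 0.01, 0], "yaw": 0.065, "jaw": 40}]}}

```text
clock: 12.1
eef_pos: [574.3, -23.8, 135.6]
tcp_rot: [3.14, -0.0, 1.287]
contact_force: [1.4, -0.3, 5.5]
opening: 0.642
grasp_force: 33.4
```

```bash
python3 st.py
```

```text
t 12.2 open 0.643 grip 33.4 F [ 1.456 -0.372  5.352] Ftool xy [0.05 1.5 ] Tz [-0.011  0.022  0.008] eff [0.013 0.013 0.013] pos [574.354 -23.767 135.622] CWdeg 65.47 q6 0.24
```

Call:
{"api": "play_rows", "payload": {"steps": [{"delta_pos": [0, 0, 0], "yaw": 0.03, "jaw": 40}, {"delta_pos": [0, 0.02, 0], "yaw": 0.045, "jaw": 40}, {"delta_pos": [0, 0.02, 0], "yaw": 0.045, "jaw": 40}, {"delta_pos": [0, 0.02, 0], "yaw": 0.045, "jaw": 40}, {"delta_pos": [0, 0.02, 0], "yaw": 0.045, "jaw": 40}, {"delta_pos": [0, 0.02, 0], "yaw": 0.045, "jaw": 40}, {"delta_pos": [0, 0.02, 0], "yaw": 0.045, "jaw": 40}, {"delta_pos": [0, 0.02, 0], "yaw": 0.045, "jaw": 40}]}}

```text
clock: 13.0
eef_pos: [574.5, -23.8, 135.6]
tcp_rot: [3.141, -0.0, 1.242]
contact_force: [1.9, -0.4, 5.7]
opening: 0.642
grasp_force: 33.4
```

```bash
python3 st.py
```

```text
t 13.1 open 0.644 grip 33.4 F [ 1.296 -0.4    5.451] Ftool xy [0.04 1.36] Tz [-0.017 -0.03  -0.006] eff [0.018 0.018 0.018] pos [574.445 -23.767 135.625] CWdeg 68.04 q6 0.285
```

Call:
{"api": "play_rows", "payload": {"steps": [{"delta_pos": [0, 0.02, 0], "yaw": 0.04, "jaw": 40}, {"delta_pos": [0, 0.02, 0], "yaw": 0.08, "jaw": 40}, {"delta_pos": [0, 0.02, 0], "yaw": 0.12, "jaw": 40}, {"delta_pos": [0, 0.02, 0], "yaw": 0.15, "jaw": 40}, {"delta_pos": [0, 0.02, 0], "yaw": 0.15, "jaw": 40}, {"delta_pos": [0, 0.02, 0], "yaw": 0.15, "jaw": 40}, {"delta_pos": [0, 0.02, 0], "yaw": 0.15, "jaw": 40}, {"delta_pos": [0, 0.02, 0], "yaw": 0.15, "jaw": 40}]}}

```text
clock: 13.9
eef_pos: [574.7, -23.9, 135.6]
tcp_rot: [3.141, -0.001, 1.092]
contact_force: [1.3, -0.6, 5.9]
opening: 0.649
grasp_force: 33.4
```

```bash
python3 st.py
```

```text
t 14.0 open 0.645 grip 33.4 F [ 0.838 -0.363  5.86 ] Ftool xy [0.06 0.91] Tz [-0.199 -0.204 -0.191] eff [-0.191 -0.191 -0.191] pos [574.727 -23.93  135.613] CWdeg 76.66 q6 0.435
```

Call:
{"api": "play_rows", "payload": {"steps": [{"delta_pos": [0, 0, 0], "yaw": 0.03, "jaw": 40}, {"delta_pos": [0, 0, 0], "yaw": 0.06, "jaw": 40}, {"delta_pos": [0, 0, 0], "yaw": 0.06, "jaw": 40}, {"delta_pos": [0, 0, 0], "yaw": 0.06, "jaw": 40}, {"delta_pos": [0, 0, 0], "yaw": 0.06, "jaw": 40}, {"delta_pos": [0, 0, 0], "yaw": 0.06, "jaw": 40}, {"delta_pos": [0, 0, 0], "yaw": 0.06, "jaw": 40}, {"delta_pos": [0, 0, 0], "yaw": 0.06, "jaw": 40}]}}

```text
clock: 14.8
eef_pos: [574.8, -23.9, 135.6]
tcp_rot: [3.14, -0.001, 1.032]
contact_force: [2.5, -0.7, 5.2]
opening: 0.648
grasp_force: 33.3
```

```bash
python3 st.py
```

```text
t 14.9 open 0.646 grip 33.3 F [ 1.812 -1.03   5.133] Ftool xy [0.04 2.08] Tz [ 0.044  0.018 -0.011] eff [0.033 0.033 0.033] pos [574.849 -23.958 135.654] CWdeg 80.07 q6 0.494
```

Call:
{"api": "play_rows", "payload": {"steps": [{"delta_pos": [0, 0.02, 0], "yaw": 0.02, "jaw": 40}, {"delta_pos": [0, 0.02, 0], "yaw": 0.04, "jaw": 40}, {"delta_pos": [0, 0.02, 0], "yaw": 0.04, "jaw": 40}, {"delta_pos": [0, 0.02, 0], "yaw": 0.04, "jaw": 40}, {"delta_pos": [0, 0.02, 0], "yaw": 0.04, "jaw": 40}, {"delta_pos": [0, 0.02, 0], "yaw": 0.04, "jaw": 40}, {"delta_pos": [0, 0.02, 0], "yaw": 0.04, "jaw": 40}, {"delta_pos": [0, 0.02, 0], "yaw": 0.04, "jaw": 40}]}}

```text
clock: 15.7
eef_pos: [574.9, -24.0, 135.6]
tcp_rot: [3.141, -0.001, 0.992]
contact_force: [1.4, -0.5, 5.9]
opening: 0.642
grasp_force: 33.4
```

```bash
python3 st.py
```

```text
t 15.8 open 0.641 grip 33.4 F [ 1.555 -1.054  5.629] Ftool xy [-0.03  1.88] Tz [-0.02  -0.063  0.002] eff [-0.01 -0.01 -0.01] pos [574.903 -24.021 135.655] CWdeg 82.37 q6 0.534
```

Call:
{"api": "play_rows", "payload": {"steps": [{"delta_pos": [0, 0.02, 0], "yaw": 0.04, "jaw": 40}, {"delta_pos": [0, 0.02, 0], "yaw": 0.08, "jaw": 40}, {"delta_pos": [0, 0.02, 0], "yaw": 0.12, "jaw": 40}, {"delta_pos": [0, 0.03, 0], "yaw": 0.16, "jaw": 40}, {"delta_pos": [0, 0.03, 0], "yaw": 0.16, "jaw": 40}, {"delta_pos": [0, 0.03, 0], "yaw": 0.16, "jaw": 40}, {"delta_pos": [0, 0.03, 0], "yaw": 0.16, "jaw": 40}, {"delta_pos": [0, 0.03, 0], "yaw": 0.16, "jaw": 40}]}}

```text
clock: 16.6
eef_pos: [575.1, -24.2, 135.6]
tcp_rot: [3.141, -0.001, 0.832]
contact_force: [1.1, -1.7, 5.4]
opening: 0.646
grasp_force: 33.4
```

```bash
python3 st.py
```

```text
t 16.7 open 0.645 grip 33.4 F [ 1.632 -1.683  5.28 ] Ftool xy [-0.14  2.34] Tz [-0.251 -0.246 -0.262] eff [-0.247 -0.247 -0.246] pos [575.12  -24.241 135.614] CWdeg 91.56 q6 0.694
```

Call:
{"api": "play_rows", "payload": {"steps": [{"delta_pos": [0, 0, 0], "yaw": 0.02, "jaw": 40}, {"delta_pos": [0, 0, 0], "yaw": 0.04, "jaw": 40}, {"delta_pos": [0, 0, 0], "yaw": 0.05, "jaw": 40}, {"delta_pos": [0, 0, 0], "yaw": 0.05, "jaw": 40}, {"delta_pos": [0, 0, 0], "yaw": 0.05, "jaw": 40}, {"delta_pos": [0, 0, 0], "yaw": 0.05, "jaw": 40}, {"delta_pos": [0, 0, 0], "yaw": 0.05, "jaw": 40}, {"delta_pos": [0, 0, 0], "yaw": 0.05, "jaw": 40}]}}

```text
clock: 17.5
eef_pos: [575.2, -24.2, 135.6]
tcp_rot: [3.141, -0.001, 0.783]
contact_force: [0.9, -1.8, 5.2]
opening: 0.647
grasp_force: 33.4
```

```bash
python3 st.py
```

```text
t 17.6 open 0.647 grip 33.4 F [ 1.079 -1.327  5.037] Ftool xy [-0.17  1.7 ] Tz [0.259 0.262 0.301] eff [0.264 0.264 0.264] pos [575.145 -24.225 135.588] CWdeg 94.37 q6 0.744
```

Call:
{"api": "play_rows", "payload": {"steps": [{"delta_pos": [0, 0, 0], "yaw": -0.1, "jaw": 40}, {"delta_pos": [-0.01, -0.02, 0], "yaw": -0.2, "jaw": 40}, {"delta_pos": [-0.01, -0.03, 0], "yaw": -0.3, "jaw": 40}, {"delta_pos": [-0.02, -0.04, 0], "yaw": -0.4, "jaw": 40}, {"delta_pos": [-0.02, -0.05, 0], "yaw": -0.5, "jaw": 40}, {"delta_pos": [-0.03, -0.06, 0], "yaw": -0.6, "jaw": 40}, {"delta_pos": [-0.03, -0.06, 0], "yaw": -0.66, "jaw": 40}, {"delta_pos": [-0.03, -0.06, 0], "yaw": -0.66, "jaw": 40}]}}

```text
clock: 18.4
eef_pos: [574.1, -23.7, 135.6]
tcp_rot: [3.141, -0.0, 1.444]
contact_force: [-0.7, 0.9, 6.5]
opening: 0.647
grasp_force: 33.5
```

```bash
python3 st.py
```

```text
t 18.5 open 0.646 grip 33.5 F [-0.932  0.724  6.462] Ftool xy [ 0.6  -1.02] Tz [0.053 0.081 0.085] eff [-0.75  -0.24  -0.035] pos [574.089 -23.709 135.622] CWdeg 56.58 q6 0.084
```

Call:
{"api": "play_rows", "payload": {"steps": [{"delta_pos": [0, 0, 0], "yaw": -0.1, "jaw": 40}, {"delta_pos": [0, -0.01, 0], "yaw": -0.2, "jaw": 40}, {"delta_pos": [0, -0.02, 0], "yaw": -0.3, "jaw": 40}, {"delta_pos": [0, -0.03, 0], "yaw": -0.4, "jaw": 40}, {"delta_pos": [0, -0.04, 0], "yaw": -0.5, "jaw": 40}, {"delta_pos": [0, -0.05, 0], "yaw": -0.6, "jaw": 40}, {"delta_pos": [0, -0.05, 0], "yaw": -0.67, "jaw": 40}, {"delta_pos": [0, -0.05, 0], "yaw": -0.67, "jaw": 40}]}}

```text
clock: 19.3
eef_pos: [572.9, -23.9, 135.6]
tcp_rot: [-3.141, -0.001, 2.115]
contact_force: [-2.6, -1.1, 9.5]
opening: 0.644
grasp_force: 33.8
```

```bash
python3 st.py
```

```text
t 19.4 open 0.644 grip 33.8 F [-3.261 -1.202  9.565] Ftool xy [ 0.65 -3.41] Tz [0.029 0.036 0.015] eff [-0.9   -0.294 -0.052] pos [572.865 -23.915 135.579] CWdeg 18.19 q6 -0.586
```

Call:
{"api": "play_rows", "payload": {"steps": [{"delta_pos": [0, -0.06, 0], "yaw": 0, "jaw": 40}, {"delta_pos": [0, -0.06, 0], "yaw": 0.05, "jaw": 40}, {"delta_pos": [0, -0.06, 0], "yaw": 0.05, "jaw": 40}, {"delta_pos": [0, -0.06, 0], "yaw": 0.05, "jaw": 40}, {"delta_pos": [0, -0.06, 0], "yaw": 0.05, "jaw": 40}, {"delta_pos": [0, -0.06, 0], "yaw": 0.05, "jaw": 40}, {"delta_pos": [0, -0.06, 0], "yaw": 0.05, "jaw": 40}, {"delta_pos": [0, -0.06, 0], "yaw": 0.05, "jaw": 40}]}}

```text
clock: 20.2
eef_pos: [572.9, -23.9, 135.6]
tcp_rot: [3.141, -0.0, 2.062]
contact_force: [-1.5, 0.4, 7.8]
opening: 0.641
grasp_force: 33.5
```

```bash
python3 st.py
```

```text
t 20.3 open 0.648 grip 33.5 F [-1.113  0.432  7.382] Ftool xy [ 0.91 -0.78] Tz [-0.034 -0.093  0.001] eff [-0.025 -0.025 -0.025] pos [572.935 -23.948 135.609] CWdeg 21.07 q6 -0.536
```

Call:
{"api": "play_rows", "payload": {"steps": [{"delta_pos": [0, 0, 0], "yaw": -0.05, "jaw": 40}, {"delta_pos": [0, 0, 0], "yaw": -0.1, "jaw": 40}, {"delta_pos": [0, 0, 0], "yaw": -0.1, "jaw": 40}, {"delta_pos": [0, 0, 0], "yaw": -0.1, "jaw": 40}, {"delta_pos": [0, 0, 0], "yaw": -0.1, "jaw": 40}, {"delta_pos": [0, 0, 0], "yaw": -0.1, "jaw": 40}, {"delta_pos": [0, 0, 0], "yaw": -0.1, "jaw": 40}, {"delta_pos": [0, 0, 0], "yaw": -0.1, "jaw": 40}]}}

```text
clock: 21.1
eef_pos: [572.8, -24.0, 135.6]
tcp_rot: [-3.141, -0.0, 2.162]
contact_force: [-1.6, -0.2, 8.0]
opening: 0.646
grasp_force: 33.6
```

```bash
python3 st.py
```

```text
t 21.2 open 0.641 grip 33.6 F [-1.549 -0.729  8.284] Ftool xy [ 0.26 -1.69] Tz [ 0.04  -0.015  0.006] eff [0.015 0.015 0.015] pos [572.731 -23.993 135.59 ] CWdeg 15.33 q6 -0.636
```

Call:
{"api": "play_rows", "payload": {"steps": [{"delta_pos": [0, -0.03, 0], "yaw": 0.05, "jaw": 40}, {"delta_pos": [0, -0.03, 0], "yaw": 0.05, "jaw": 40}, {"delta_pos": [0, -0.03, 0], "yaw": 0.05, "jaw": 40}, {"delta_pos": [0, -0.03, 0], "yaw": 0.05, "jaw": 80}, {"delta_pos": [0, -0.03, 0], "yaw": 0.05, "jaw": 80}, {"delta_pos": [0, -0.03, 0], "yaw": 0.05, "jaw": 80}, {"delta_pos": [-0.22, -0.03, 0], "yaw": 0.05, "jaw": 80}, {"delta_pos": [-0.22, -0.03, 0], "yaw": 0.05, "jaw": 80}]}}

```text
clock: 22.0
eef_pos: [574.0, -26.4, 135.1]
tcp_rot: [-3.141, -0.0, 2.11]
contact_force: [-0.1, -0.3, 0.1]
opening: 0.8
grasp_force: 0.0
```

```bash
python3 st.py
```

```text
t 22.1 open 0.8 grip 0.0 F [ 0.043 -0.32   0.208] Ftool xy [-0.3  -0.13] Tz [ 0.056 -0.013  0.015] eff [-0.043 -0.024 -0.011] pos [573.878 -26.243 135.194] CWdeg 18.33 q6 -0.587
```

Call:
{"api": "play_rows", "payload": {"steps": [{"delta_pos": [0, 0, 0], "yaw": 0, "jaw": 80}, {"delta_pos": [0, 0, 0], "yaw": 0, "jaw": 70}, {"delta_pos": [0, 0, 0], "yaw": 0, "jaw": 65}, {"delta_pos": [0, 0, 0], "yaw": 0, "jaw": 60}, {"delta_pos": [0, 0, 0], "yaw": 0, "jaw": 50}, {"delta_pos": [0, 0, 0], "yaw": 0, "jaw": 40}, {"delta_pos": [0, 0, 0], "yaw": 0, "jaw": 40}, {"delta_pos": [0, 0, 0], "yaw": 0, "jaw": 40}], "grip_force": 50}}

```text
clock: 22.9
eef_pos: [574.1, -26.1, 135.7]
tcp_rot: [3.141, 0.0, 2.11]
contact_force: [-1.2, 1.0, 6.3]
opening: 0.643
grasp_force: 52.2
```

```bash
python3 st.py
```

```text
t 23.0 open 0.637 grip 52.2 F [-1.169  1.157  5.524] Ftool xy [ 1.59 -0.41] Tz [-0.002  0.01  -0.041] eff [-0.005 -0.005 -0.005] pos [574.087 -26.07  135.701] CWdeg 18.34 q6 -0.587
```

Call:
{"api": "play_rows", "payload": {"steps": [{"delta_pos": [0, 0, 0], "yaw": 0.03, "jaw": 40}, {"delta_pos": [0, 0, 0], "yaw": 0.06, "jaw": 40}, {"delta_pos": [0, 0, 0], "yaw": 0.06, "jaw": 40}, {"delta_pos": [0, 0, 0], "yaw": 0.06, "jaw": 40}, {"delta_pos": [0, 0, 0], "yaw": 0.06, "jaw": 40}, {"delta_pos": [0, 0, 0], "yaw": 0.06, "jaw": 40}, {"delta_pos": [0, 0, 0], "yaw": 0.06, "jaw": 40}, {"delta_pos": [0, 0, 0], "yaw": 0.06, "jaw": 40}]}}

```text
clock: 23.8
eef_pos: [574.1, -26.1, 135.7]
tcp_rot: [3.141, 0.0, 2.05]
contact_force: [-1.6, 1.4, 5.7]
opening: 0.64
grasp_force: 52.2
```

```bash
python3 st.py
```

```text
t 23.9 open 0.64 grip 52.2 F [-1.527  1.081  5.511] Ftool xy [ 1.66 -0.86] Tz [-0.024 -0.013 -0.066] eff [-0.03 -0.03 -0.03] pos [574.084 -26.07  135.695] CWdeg 21.77 q6 -0.527
```

Call:
{"api": "play_rows", "payload": {"steps": [{"delta_pos": [0, 0, 0], "yaw": -0.05, "jaw": 40}, {"delta_pos": [0, 0, 0], "yaw": -0.12, "jaw": 40}, {"delta_pos": [0, 0, 0], "yaw": -0.12, "jaw": 40}, {"delta_pos": [0, 0, 0], "yaw": -0.12, "jaw": 40}, {"delta_pos": [0, 0, 0], "yaw": -0.12, "jaw": 40}, {"delta_pos": [0, 0, 0], "yaw": -0.12, "jaw": 40}, {"delta_pos": [0, 0, 0], "yaw": -0.12, "jaw": 40}, {"delta_pos": [0, 0, 0], "yaw": -0.12, "jaw": 40}]}}

```text
clock: 24.7
eef_pos: [574.1, -26.1, 135.7]
tcp_rot: [3.141, 0.0, 2.17]
contact_force: [-1.1, 1.2, 5.3]
opening: 0.642
grasp_force: 52.1
```

```bash
python3 st.py
```

```text
t 24.8 open 0.64 grip 52.1 F [-0.75   1.058  5.443] Ftool xy [ 1.3  -0.02] Tz [ 0.019 -0.013 -0.031] eff [-0.004 -0.004 -0.004] pos [574.097 -26.031 135.695] CWdeg 14.9 q6 -0.647
```

Call:
{"api": "play_rows", "payload": {"steps": [{"delta_pos": [0, 0, 0], "yaw": 0.06, "jaw": 40}, {"delta_pos": [0, 0, 0], "yaw": 0.12, "jaw": 40}, {"delta_pos": [0, 0, 0], "yaw": 0.18, "jaw": 40}, {"delta_pos": [0, 0, 0], "yaw": 0.25, "jaw": 40}, {"delta_pos": [0, 0, 0], "yaw": 0.25, "jaw": 40}, {"delta_pos": [0, 0, 0], "yaw": 0.25, "jaw": 40}, {"delta_pos": [0, 0, 0], "yaw": 0.25, "jaw": 40}, {"delta_pos": [0, 0, 0], "yaw": 0.25, "jaw": 40}]}}

```text
clock: 25.6
eef_pos: [574.0, -26.1, 135.7]
tcp_rot: [3.141, 0.0, 1.92]
contact_force: [-1.3, 1.4, 5.7]
opening: 0.638
grasp_force: 52.2
```

```bash
python3 st.py
```

```text
t 25.7 open 0.641 grip 52.2 F [-1.719  1.053  6.215] Ftool xy [ 1.58 -1.26] Tz [-0.063 -0.076 -0.119] eff [-0.099 -0.099 -0.099] pos [574.02  -26.144 135.691] CWdeg 29.23 q6 -0.397
```

Call:
{"api": "play_rows", "payload": {"steps": [{"delta_pos": [0, 0, 0], "yaw": 0.06, "jaw": 40}, {"delta_pos": [0, 0, 0], "yaw": 0.13, "jaw": 40}, {"delta_pos": [0, 0, 0], "yaw": 0.13, "jaw": 40}, {"delta_pos": [0, 0, 0], "yaw": 0.13, "jaw": 40}, {"delta_pos": [0, 0, 0], "yaw": 0.13, "jaw": 40}, {"delta_pos": [0, 0, 0], "yaw": 0.13, "jaw": 40}, {"delta_pos": [0, 0, 0], "yaw": 0.13, "jaw": 40}, {"delta_pos": [0, 0, 0], "yaw": 0.13, "jaw": 40}]}}

```text
clock: 26.5
eef_pos: [574.0, -26.1, 135.7]
tcp_rot: [3.141, 0.0, 1.79]
contact_force: [-1.8, 0.6, 5.6]
opening: 0.64
grasp_force: 52.2
```

```bash
python3 st.py
```

```text
t 26.6 open 0.641 grip 52.2 F [-1.706  0.25   6.341] Ftool xy [ 0.61 -1.61] Tz [ 0.048 -0.022  0.004] eff [0.023 0.023 0.023] pos [573.949 -26.117 135.691] CWdeg 36.67 q6 -0.267
```

Call:
{"api": "play_rows", "payload": {"steps": [{"delta_pos": [0, 0, 0], "yaw": 0.12, "jaw": 40}, {"delta_pos": [0, 0, 0], "yaw": 0.24, "jaw": 40}, {"delta_pos": [0, 0, 0], "yaw": 0.36, "jaw": 40}, {"delta_pos": [0, 0, 0], "yaw": 0.48, "jaw": 40}, {"delta_pos": [0, 0, 0], "yaw": 0.6, "jaw": 40}, {"delta_pos": [0, 0, 0], "yaw": 0.7, "jaw": 40}, {"delta_pos": [0, 0, 0], "yaw": 0.76, "jaw": 40}, {"delta_pos": [0, 0, 0], "yaw": 0.76, "jaw": 40}]}}

```text
clock: 27.4
eef_pos: [573.6, -26.1, 135.7]
tcp_rot: [-3.141, 0.0, 1.028]
contact_force: [-3.4, 0.9, 6.6]
opening: 0.642
grasp_force: 52.3
```

```bash
python3 st.py
```

```text
t 27.5 open 0.642 grip 52.3 F [-3.059  0.839  6.956] Ftool xy [-0.86 -3.05] Tz [ 0.001 -0.051  0.063] eff [0.794 0.283 0.077] pos [573.651 -26.065 135.693] CWdeg 80.22 q6 0.493
```

Call:
{"api": "play_rows", "payload": {"steps": [{"delta_pos": [0, -0.04, 0], "yaw": 0.05, "jaw": 40}, {"delta_pos": [0, -0.04, 0], "yaw": 0.1, "jaw": 40}, {"delta_pos": [0, -0.04, 0], "yaw": 0.15, "jaw": 40}, {"delta_pos": [0, -0.04, 0], "yaw": 0.19, "jaw": 40}, {"delta_pos": [0, -0.04, 0], "yaw": 0.19, "jaw": 40}, {"delta_pos": [0, -0.04, 0], "yaw": 0.19, "jaw": 40}, {"delta_pos": [0, -0.04, 0], "yaw": 0.19, "jaw": 40}, {"delta_pos": [0, -0.04, 0], "yaw": 0.19, "jaw": 40}]}}

```text
clock: 28.3
eef_pos: [573.6, -26.0, 135.7]
tcp_rot: [3.141, -0.0, 0.839]
contact_force: [-1.6, 0.4, 6.3]
opening: 0.642
grasp_force: 52.2
```

```bash
python3 st.py
```

```text
t 28.4 open 0.641 grip 52.2 F [-2.047 -0.132  6.374] Ftool xy [-1.47 -1.44] Tz [-0.256 -0.217 -0.247] eff [-0.228 -0.228 -0.228] pos [573.553 -26.039 135.702] CWdeg 91.12 q6 0.683
```

Call:
{"api": "play_rows", "payload": {"steps": [{"delta_pos": [0, 0, 0], "yaw": 0.02, "jaw": 40}, {"delta_pos": [0, 0, 0], "yaw": 0.04, "jaw": 40}, {"delta_pos": [0, 0, 0], "yaw": 0.055, "jaw": 40}, {"delta_pos": [0, 0, 0], "yaw": 0.055, "jaw": 40}, {"delta_pos": [0, 0, 0], "yaw": 0.055, "jaw": 40}, {"delta_pos": [0, 0, 0], "yaw": 0.055, "jaw": 40}, {"delta_pos": [0, 0, 0], "yaw": 0.055, "jaw": 40}, {"delta_pos": [0, 0, 0], "yaw": 0.055, "jaw": 40}]}}

```text
clock: 29.2
eef_pos: [573.5, -26.0, 135.7]
tcp_rot: [3.141, 0.0, 0.785]
contact_force: [-2.0, 1.1, 6.5]
opening: 0.64
grasp_force: 52.2
```

```bash
python3 st.py
```

```text
t 29.3 open 0.644 grip 52.2 F [-2.269  0.532  6.199] Ftool xy [-1.23 -1.98] Tz [0.265 0.194 0.18 ] eff [0.223 0.223 0.223] pos [573.511 -25.973 135.687] CWdeg 94.22 q6 0.738
```

Call:
{"api": "play_rows", "payload": {"steps": [{"delta_pos": [0, 0, 0], "yaw": -0.1, "jaw": 40}, {"delta_pos": [0, 0, 0], "yaw": -0.2, "jaw": 40}, {"delta_pos": [0, 0, 0], "yaw": -0.3, "jaw": 40}, {"delta_pos": [0, 0, 0], "yaw": -0.4, "jaw": 40}, {"delta_pos": [0, 0, 0], "yaw": -0.5, "jaw": 40}, {"delta_pos": [0, 0, 0], "yaw": -0.6, "jaw": 40}, {"delta_pos": [0, 0, 0], "yaw": -0.66, "jaw": 40}, {"delta_pos": [0, 0, 0], "yaw": -0.66, "jaw": 40}]}}

```text
clock: 30.1
eef_pos: [573.8, -26.1, 135.7]
tcp_rot: [3.141, 0.0, 1.447]
contact_force: [-1.6, -0.3, 5.4]
opening: 0.641
grasp_force: 52.1
```

Call:
{"api": "play_rows", "payload": {"steps": [{"delta_pos": [0, 0, 0], "yaw": -0.1, "jaw": 40}, {"delta_pos": [0, 0, 0], "yaw": -0.2, "jaw": 40}, {"delta_pos": [0, 0, 0], "yaw": -0.3, "jaw": 40}, {"delta_pos": [0, 0, 0], "yaw": -0.4, "jaw": 40}, {"delta_pos": [0, 0, 0], "yaw": -0.5, "jaw": 40}, {"delta_pos": [0, 0, 0], "yaw": -0.6, "jaw": 40}, {"delta_pos": [0, 0, 0], "yaw": -0.665, "jaw": 40}, {"delta_pos": [0, 0, 0], "yaw": -0.665, "jaw": 40}]}}

```text
clock: 30.9
eef_pos: [574.1, -26.0, 135.7]
tcp_rot: [3.141, 0.001, 2.111]
contact_force: [-0.0, 0.6, 5.8]
opening: 0.64
grasp_force: 52.1
```

```bash
python3 st.py
```

```text
t 31.0 open 0.641 grip 52.1 F [ 0.078 -0.104  5.339] Ftool xy [-0.13  0.01] Tz [0.056 0.09  0.018] eff [-0.932 -0.345 -0.039] pos [574.062 -26.051 135.687] CWdeg 18.45 q6 -0.585
```

Call:
{"api": "play_rows", "payload": {"steps": [{"delta_pos": [0, 0, 0], "yaw": 0, "jaw": 80}, {"delta_pos": [0, 0, 0], "yaw": 0, "jaw": 90}, {"delta_pos": [0, 0, 0], "yaw": 0, "jaw": 90}, {"delta_pos": [0, 0, 0], "yaw": 0, "jaw": 90}, {"delta_pos": [0, 0, -1.5], "yaw": 0, "jaw": 90}, {"delta_pos": [0, 0, -3], "yaw": 0, "jaw": 90}, {"delta_pos": [0, 0, -4.5], "yaw": 0, "jaw": 90}, {"delta_pos": [0, 0, -6.5], "yaw": 0, "jaw": 90}]}}

```text
clock: 31.8
eef_pos: [573.0, -25.9, 200.2]
tcp_rot: [-3.14, -0.001, 2.109]
contact_force: [0.4, 0.2, 1.0]
opening: 0.902
grasp_force: 0.0
```

Run:
```python
from h import *
goto(499,-91,200,0.54)
im,d=save("scene","s2.png"); P=cloud("scene",d); x,y,z=P[...,0],P[...,1],P[...,2]
hsv=cv2.cvtColor(im,cv2.COLOR_RGB2HSV); red=((hsv[...,0]<8)|(hsv[...,0]>172))&(hsv[...,1]>150)&(z>120)&(abs(x-500)<60)&(abs(y+95)<50)
q=P[red]; print("red",red.sum(),q.mean(0),q.min(0),q.max(0)); t=q[q[:,2]>155]; print(t.mean(0))
print([ (round(a["conf"],2),atz("scene",a["uv"],144.5)) for a in vision.landmark_of("scene","lever_post")])
```

```text
delta cm [-1.79 -9.69  0.02] yaw 1.569 now [573.  -25.9 200.2] [-3.14038473e+00 -8.34608128e-04  2.10944292e+00]
red 45 [497.66520701 -88.71610655 152.01482244] [490.79140621 -97.85518646 133.31547044] [503.91868734 -83.51851662 167.12358739]
[497.87401412 -89.79795973 161.21180813]
[(0.78, array([509.31602886, -93.75997484, 144.5       ])), (0.2, array([618.70627202,  -7.06339953, 144.5       ]))]
```

Call:
{"api": "play_rows", "payload": {"steps": [{"delta_pos": [-0.4, -2.4, -0.2], "yaw": 0.14, "jaw": 70}, {"delta_pos": [-0.9, -4.8, -0.2], "yaw": 0.28, "jaw": 60}, {"delta_pos": [-1.4, -7.3, -0.2], "yaw": 0.42, "jaw": 60}, {"delta_pos": [-1.8, -9.7, -0.2], "yaw": 0.56, "jaw": 60}, {"delta_pos": [-1.8, -9.7, 0], "yaw": 0.7, "jaw": 60}, {"delta_pos": [-1.8, -9.7, 0], "yaw": 0.84, "jaw": 60}, {"delta_pos": [-1.8, -9.7, 0], "yaw": 0.98, "jaw": 60}, {"delta_pos": [-1.8, -9.7, 0], "yaw": 1.12, "jaw": 60}]}}

```text
clock: 32.7
eef_pos: [499.1, -91.2, 199.5]
tcp_rot: [-3.141, 0.0, 0.984]
contact_force: [0.1, -0.1, -0.2]
opening: 0.599
grasp_force: 0.0
```

Call:
{"api": "play_rows", "payload": {"steps": [{"delta_pos": [0, 0, 0], "yaw": 0.14, "jaw": 60}, {"delta_pos": [0, 0, 0], "yaw": 0.28, "jaw": 60}, {"delta_pos": [0, 0, 0], "yaw": 0.42, "jaw": 60}, {"delta_pos": [0, 0, 0], "yaw": 0.45, "jaw": 60}, {"delta_pos": [0, 0, 0.5], "yaw": 0.45, "jaw": 60}, {"delta_pos": [0, 0, 1.0], "yaw": 0.45, "jaw": 60}, {"delta_pos": [0, 0, 1.5], "yaw": 0.45, "jaw": 60}, {"delta_pos": [0, 0, 1.5], "yaw": 0.45, "jaw": 60}]}}

```text
clock: 33.5
eef_pos: [498.9, -91.1, 184.2]
tcp_rot: [-3.14, 0.001, 0.541]
contact_force: [0.4, 0.2, -0.6]
opening: 0.6
grasp_force: 0.0
```

Run:
```python
from h import *
goto(499,-91,139,0.54)
b=save("scene","s3.png")[0]; a=save("top","t3.png")[0]
cv2.imwrite("pics/c3.png",cv2.resize(np.hstack([b[110:240,240:400],a[130:260,280:440]]),None,fx=2.4,fy=2.4,interpolation=cv2.INTER_CUBIC)[:,:,::-1])
```

```text
delta cm [ 0.01 -0.    4.52] yaw 0.001 now [498.9 -91.1 184.2] [-3.14047308e+00  1.25905043e-03  5.40930313e-01]
```

View pics/c3.png

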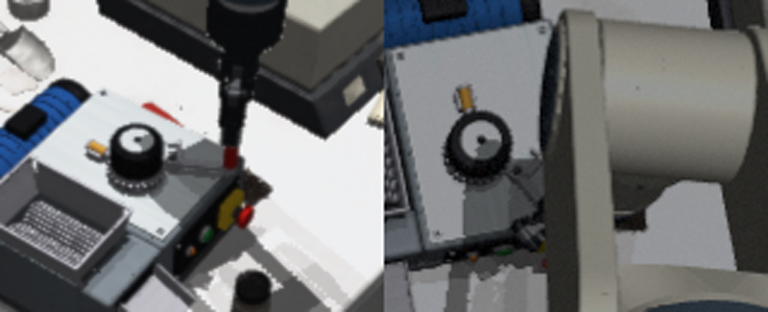

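Call:
{"api": "play_rows", "payload": {"steps": [{"delta_pos": [0, 0, 1.2], "yaw": 0, "jaw": 60}, {"delta_pos": [0, 0, 2.4], "yaw": 0, "jaw": 60}, {"delta_pos": [0, 0, 3.6], "yaw": 0, "jaw": 60}, {"delta_pos": [0, 0, 4.5], "yaw": 0, "jaw": 60}, {"delta_pos": [0, 0, 4.5], "yaw": 0, "jaw": 40}, {"delta_pos": [0, 0, 4.5], "yaw": 0, "jaw": 28}, {"delta_pos": [0, 0, 4.5], "yaw": 0, "jaw": 22}, {"delta_pos": [0, 0, 4.5], "yaw": 0, "jaw": 16}], "grip_force": 20}}

```text
clock: 34.4
eef_pos: [500.1, -91.5, 140.8]
tcp_rot: [3.14, -0.001, 0.54]
contact_force: [0.5, -1.0, -1.2]
opening: 0.179
grasp_force: 19.9
```

```bash
python3 st.py
```

```text
t 34.5 open 0.177 grip 19.9 F [ 1.096 -1.913 -0.479] Ftool xy [-0.04  2.2 ] Tz [ 0.006  0.011 -0.012] eff [-0.008  0.005  0.007] pos [500.074 -91.508 140.77 ] CWdeg 108.28 q6 0.847
```

```bash
cat > arc.py <<'E'
from h import *
import sys
# rows: lever increments from now; pivot fixed
p=np.array([551.5,-59.8]); s=r.sense(); q=s["eef_pos"][:2]; w=s["tcp_rot"][2]; v=q-p; a=np.arctan2(v[1],v[0]); R=np.hypot(*v); print("ang",np.degrees(a),"R",R)
for D in map(float,sys.argv[1:]):
    d=p+R*np.array([np.cos(a+D),np.sin(a+D)])-q
    print(D,np.round([(np.cos(w)*d[0]+np.sin(w)*d[1])/10,(np.sin(w)*d[0]-np.cos(w)*d[1])/10],2))
E
python3 arc.py 0.08 0.16 0.24 0.32 0.4 0.48 0.55
```

```text
ang -148.34298953729183 R 60.41606431880623
0.08 [0.03 0.48]
0.16 [0.09 0.96]
0.24 [0.19 1.43]
0.32 [0.33 1.9 ]
0.4 [0.51 2.35]
0.48 [0.72 2.78]
0.55 [0.93 3.15]
```

Call:
{"api": "play_rows", "payload": {"steps": [{"delta_pos": [0.03, 0.48, 0], "yaw": -0.08, "jaw": 16}, {"delta_pos": [0.09, 0.96, 0], "yaw": -0.16, "jaw": 16}, {"delta_pos": [0.19, 1.43, 0], "yaw": -0.24, "jaw": 16}, {"delta_pos": [0.33, 1.9, 0], "yaw": -0.32, "jaw": 16}, {"delta_pos": [0.51, 2.35, 0], "yaw": -0.4, "jaw": 16}, {"delta_pos": [0.72, 2.78, 0], "yaw": -0.48, "jaw": 16}, {"delta_pos": [0.93, 3.15, 0], "yaw": -0.55, "jaw": 16}, {"delta_pos": [0.93, 3.15, 0], "yaw": -0.55, "jaw": 16}]}}

```text
clock: 35.3
eef_pos: [524.5, -113.5, 140.7]
tcp_rot: [3.14, -0.001, 1.091]
contact_force: [1.9, 0.3, 2.3]
opening: 0.177
grasp_force: 20.1
```

```bash
python3 st.py; python3 arc.py 0.05 0.1 0.15 0.2 0.25 0.3
```

```text
t 35.4 open 0.174 grip 20.2 F [1.434 0.139 1.956] Ftool xy [0.79 1.21] Tz [-0.006 -0.056 -0.105] eff [-1.067 -0.528 -0.204] pos [ 524.27  -113.397  140.713] CWdeg 76.91 q6 0.267
ang -116.93304345729508 R 60.117184859904064
0.05 [0.01 0.3 ]
0.1 [0.04 0.6 ]
0.15 [0.08 0.9 ]
0.2 [0.14 1.19]
0.25 [0.21 1.48]
0.3 [0.29 1.77]
```

Call:
{"api": "play_rows", "payload": {"steps": [{"delta_pos": [0.01, 0.3, 0], "yaw": -0.05, "jaw": 16}, {"delta_pos": [0.04, 0.6, 0], "yaw": -0.1, "jaw": 16}, {"delta_pos": [0.08, 0.9, 0], "yaw": -0.15, "jaw": 16}, {"delta_pos": [0.08, 0.9, 0], "yaw": -0.15, "jaw": 16}, {"delta_pos": [0.08, 0.9, 0], "yaw": -0.15, "jaw": 16}, {"delta_pos": [0.08, 0.9, 0], "yaw": -0.15, "jaw": 16}, {"delta_pos": [0.08, 0.9, 0], "yaw": -0.15, "jaw": 16}, {"delta_pos": [0.08, 0.9, 0], "yaw": -0.15, "jaw": 16}]}}

```text
clock: 36.2
eef_pos: [532.4, -116.8, 140.6]
tcp_rot: [3.141, -0.0, 1.239]
contact_force: [2.8, 1.8, 5.2]
opening: 0.179
grasp_force: 20.4
```

```bash
python3 st.py; python3 arc.py 0.05 0.1 0.15 0.2 0.25 0.3
```

```text
t 36.3 open 0.174 grip 20.4 F [2.739 1.702 5.74 ] Ftool xy [2.5  2.04] Tz [-0.05  -0.056 -0.114] eff [-0.045 -0.065 -0.072] pos [ 532.434 -116.792  140.597] CWdeg 68.22 q6 0.113
ang -108.49733407900628 R 60.09650500642639
0.05 [0.01 0.3 ]
0.1 [0.04 0.6 ]
0.15 [0.08 0.9 ]
0.2 [0.13 1.19]
0.25 [0.2  1.49]
0.3 [0.28 1.77]
```

Call:
{"api": "play_rows", "payload": {"steps": [{"delta_pos": [0.01, 0.3, 0], "yaw": -0.05, "jaw": 16}, {"delta_pos": [0.04, 0.6, 0], "yaw": -0.1, "jaw": 16}, {"delta_pos": [0.04, 0.6, 0], "yaw": -0.1, "jaw": 16}, {"delta_pos": [0.04, 0.6, 0], "yaw": -0.1, "jaw": 16}, {"delta_pos": [0.04, 0.6, 0], "yaw": -0.1, "jaw": 16}, {"delta_pos": [0.04, 0.6, 0], "yaw": -0.1, "jaw": 16}, {"delta_pos": [0.04, 0.6, 0], "yaw": -0.1, "jaw": 16}, {"delta_pos": [0.04, 0.6, 0], "yaw": -0.1, "jaw": 16}]}}

```text
clock: 37.1
eef_pos: [538.2, -118.4, 140.6]
tcp_rot: [3.141, -0.0, 1.339]
contact_force: [2.2, 1.7, 5.5]
opening: 0.175
grasp_force: 20.5
```

```bash
python3 st.py; python3 arc.py 0.05 0.1
```

```text
t 37.2 open 0.173 grip 20.5 F [2.285 1.963 5.655] Ftool xy [2.43 1.77] Tz [-0.025 -0.066 -0.135] eff [-0.077 -0.077 -0.077] pos [ 538.214 -118.371  140.591] CWdeg 62.49 q6 0.012
ang -102.78015992035013 R 60.05908423858078
0.05 [0.01 0.3 ]
0.1 [0.04 0.6 ]
```

Call:
{"api": "play_rows", "payload": {"steps": [{"delta_pos": [0.01, 0.3, 0], "yaw": -0.05, "jaw": 16}, {"delta_pos": [0.03, 0.5, 0], "yaw": -0.08, "jaw": 16}, {"delta_pos": [0.03, 0.5, 0], "yaw": -0.08, "jaw": 16}, {"delta_pos": [0.03, 0.5, 0], "yaw": -0.08, "jaw": 16}, {"delta_pos": [0.03, 0.5, 0], "yaw": -0.08, "jaw": 16}, {"delta_pos": [0.03, 0.5, 0], "yaw": -0.08, "jaw": 16}, {"delta_pos": [0.03, 0.5, 0], "yaw": -0.08, "jaw": 16}, {"delta_pos": [0.03, 0.5, 0], "yaw": -0.08, "jaw": 16}]}}

```text
clock: 38.0
eef_pos: [543.1, -119.2, 140.6]
tcp_rot: [3.141, -0.0, 1.419]
contact_force: [1.9, 2.1, 5.1]
opening: 0.176
grasp_force: 20.5
```

```bash
python3 st.py; python3 arc.py 0.03 0.06 0.1
```

```text
t 38.1 open 0.173 grip 20.5 F [2.178 2.09  5.723] Ftool xy [2.4  1.84] Tz [-0.056 -0.05  -0.06 ] eff [-0.065 -0.065 -0.065] pos [ 543.02  -119.203  140.581] CWdeg 57.9 q6 -0.068
ang -98.1242948800909 R 60.00509687480037
0.03 [0.   0.18]
0.06 [0.01 0.36]
0.1 [0.04 0.6 ]
```

Call:
{"api": "play_rows", "payload": {"steps": [{"delta_pos": [0, 0.12, 0], "yaw": -0.02, "jaw": 16}, {"delta_pos": [0, 0.25, 0], "yaw": -0.04, "jaw": 16}, {"delta_pos": [0.01, 0.36, 0], "yaw": -0.06, "jaw": 16}, {"delta_pos": [0.01, 0.36, 0], "yaw": -0.06, "jaw": 16}, {"delta_pos": [0.01, 0.36, 0], "yaw": -0.06, "jaw": 16}, {"delta_pos": [0.01, 0.36, 0], "yaw": -0.06, "jaw": 16}, {"delta_pos": [0.01, 0.36, 0], "yaw": -0.06, "jaw": 16}, {"delta_pos": [0.01, 0.36, 0], "yaw": -0.06, "jaw": 16}]}}

```text
clock: 38.9
eef_pos: [544.8, -119.3, 140.4]
tcp_rot: [-3.138, -0.001, 1.479]
contact_force: [-4.8, 3.5, 11.5]
opening: 0.174
grasp_force: 21.0
```

```bash
python3 st.py; python3 arc.py 0.03 0.06 0.1
```

```text
t 39.0 open 0.177 grip 21.0 F [-4.428  2.989 11.129] Ftool xy [ 2.57 -4.68] Tz [-0.134 -0.147 -0.149] eff [-0.133 -0.133 -0.133] pos [ 544.813 -119.31   140.379] CWdeg 54.47 q6 -0.127
ang -96.41169915064923 R 59.88442859882807
0.03 [-0.    0.18]
0.06 [0.   0.36]
0.1 [0.02 0.6 ]
```

Call:
{"api": "play_rows", "payload": {"steps": [{"delta_pos": [0, 0, 0], "yaw": 0, "jaw": 30}, {"delta_pos": [0, 0, 0], "yaw": 0, "jaw": 50}, {"delta_pos": [0, -0.1, 0], "yaw": 0, "jaw": 60}, {"delta_pos": [0, -0.1, 0], "yaw": 0, "jaw": 60}, {"delta_pos": [0, -0.1, -1], "yaw": 0, "jaw": 60}, {"delta_pos": [0, -0.1, -3], "yaw": 0, "jaw": 60}, {"delta_pos": [0, -0.1, -6], "yaw": 0, "jaw": 60}, {"delta_pos": [0, -0.1, -9], "yaw": 0, "jaw": 60}]}}

```text
clock: 39.8
eef_pos: [545.1, -119.6, 231.7]
tcp_rot: [-3.141, -0.0, 1.48]
contact_force: [0.5, -0.1, -0.0]
opening: 0.596
grasp_force: 0.0
```

Run:
```python
from h import *
im,d=save("scene","s4.png"); P=cloud("scene",d); x,y,z=P[...,0],P[...,1],P[...,2]
hsv=cv2.cvtColor(im,cv2.COLOR_RGB2HSV); red=((hsv[...,0]<8)|(hsv[...,0]>172))&(hsv[...,1]>150)&(z>125)&(abs(x-540)<60)&(abs(y+105)<50)
q=P[red]; print("red",red.sum(),q.mean(0),q.min(0),q.max(0)); m=q[:,:2].mean(0)+[1,-2]; v=m-[551.5,-59.8]; print(np.degrees(np.arctan2(v[1],v[0])),r.sense()["eef_pos"],r.sense()["contact_force"])
cv2.imwrite("pics/c4.png",cv2.resize(im[80:260,220:400],None,fx=3,fy=3,interpolation=cv2.INTER_CUBIC)[:,:,::-1])
```

```text
red 36 [ 542.63918426 -116.39830267  149.90081348] [ 538.75867333 -121.32709699  134.19332285] [ 548.53054796 -111.4848289   163.91210443]
-97.64047189927382 [ 547.70700521 -120.19799517  236.99941957] [ 2.6353654  -0.57748733  4.31398609]
```

View pics/c4.png

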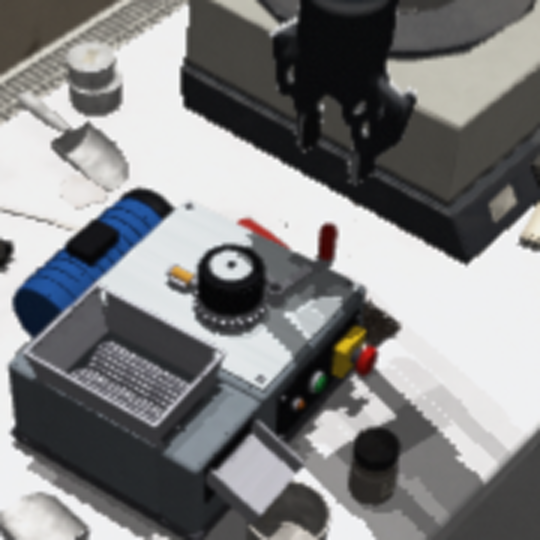

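The picture shows the lever swung home, with its red post at about (327, 240) in the crop. The gripper is clear above it, and the can and jar haven't moved. I'll let the arm settle, then hand in.

Call:
{"api": "play_rows", "payload": {"steps": [{"delta_pos": [0, 0, 0], "yaw": 0, "jaw": 60}, {"delta_pos": [0, 0, 0], "yaw": 0, "jaw": 60}, {"delta_pos": [0, 0, 0], "yaw": 0, "jaw": 60}, {"delta_pos": [0, 0, 0], "yaw": 0, "jaw": 60}, {"delta_pos": [0, 0, 0], "yaw": 0, "jaw": 60}, {"delta_pos": [0, 0, 0], "yaw": 0, "jaw": 60}, {"delta_pos": [0, 0, 0], "yaw": 0, "jaw": 60}, {"delta_pos": [0, 0, 0], "yaw": 0, "jaw": 60}]}}

```text
clock: 40.65
eef_pos: [545.4, -119.7, 230.2]
tcp_rot: [-3.141, -0.0, 1.48]
contact_force: [-0.0, -0.3, -0.3]
opening: 0.601
grasp_force: 0.0
```

```bash
python3 -c "
from h import *
s=r.sense(); print(s['eef_pos'],s['contact_force']); print(r.sign_off())"
```

```text
[ 545.39472712 -119.66382873  230.2066786 ] [-0.04828799 -0.27520869 -0.30719221]
the job is handed in; nothing more can be done
None
```

I closed the dial until the stop was felt (twice, at the same angle), opened it five clicks (75°), swung the lever about 0.9 rad to its end stop, and handed the job in at about 41 s with the arm clear; no verdict came back.

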